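Check the gate gap of a film coater with a taper gauge

ROBOT

A 7-joint arm with a two-finger parallel gripper is mounted at the origin on a cart in front of the work surface, level with it; the furniture and walls round the work are solid. World frame = base frame: x ahead of the robot, y to its left, z up, the work surface at z = 0. Lengths are in mm, angles in rad, forces in N, time in s.
With the tool pointing down it reaches from about 400 to 875 mm from the base axis. Payload 4.4 kg.
Tool frame: the origin (TCP) lies at the very end of the fingers, on their centre line; the grasp point (between the pads) lies 19 mm behind it; z points along the fingers, y is the direction in which the jaws open and shut (so a half turn about z gives the same grasp; the last joint's range is limited). The gripper opens to 85 mm and grips with 20 to 120 N. Pads are 22 mm wide; open, the fingers measure 114 mm over their backs; the gripper's body (76 mm by 85 mm) begins 54 mm behind the grasp point. The pads swing forward as they close: fully open they stand 13 mm farther back than shut.
Start: joints at [1.12, 0.628, 0.038, 1.517, -0.027, 0.996, -0.02], TCP at [244.022, -602.471, 202.513] pointing down, gripper open.
Joint ranges: [-3.06, 3.06], [-0.37, 2.12], [-1.25, 1.32], [0.18, 2.47], [-1.1, 4.24], [0.23, 1.98], [-2.94, 2.94]. Speed limits (rad/s): [2.57, 2.57, 3.14, 3.14, 3.14, 3.14, 3.14].

INTERFACE

Orientations are given as [roll, pitch, yaw] about the fixed x, y, z axes, in that order (R = Rz(yaw) Ry(pitch) Rx(roll)).
In Python, from cell import ctrl gives the robot as it stands.
- The arm moves only by the shell command python3 -m pendant 'ROWS'. ROWS is JSON, a list of rows, each a list of 7 numbers: the shift along the world's x, y, z in m, then the turn, a rotation vector about the world's x, y, z in rad, then the opening, from -1 (shut) to 1 (fully open). A call has 1 to 8 rows; each row is the pose to reach, as a shift and turn from the pose commanded when the call began; what a row does not reach only later rows make up. A row lasts 1/10 s, in which the tool goes at most 50 mm and 8.59 degrees, less where a joint would pass 70% of its speed; a pose out of reach is approached as far as the arm can. A call with a gripper value outside its range is refused whole. The fingers move at their own pace and stop on an object; the grip force is fixed at half the most. Time passes only in rows, so rows that repeat a pose let the fingers close. It gives the time, the measured TCP pose, the force and the opening at its end, in the units of the state.
- ctrl.read_state(): the state, without advancing time (a new reading comes with each control period).
- ctrl.get_image(name): name is "side" or "top"; returns the picture (480x640x3 uint8, blue, green, red); there is no depth.
- ctrl.get_calibration(name): a dict with "fx", "fy", "cx", "cy" (pixels), "R" (3x3) and "t" (3): a world point X has camera coordinates R X + t. Camera axes: x right, y down, z forward; pixel columns grow to the right and rows downward; lengths in mm; the calibration is good to about 2 mm. A picture is of the moment at which its call begins. get_calibration takes no time and is no camera call.
- ctrl.finish_job(): hands the job in, once; it reports no verdict.
The state is a dict: "clock": time; "qpos": joint angles; "qd": joint speeds; "tau": joint torques, N m; "eef_pos": TCP position; "tool_rot": TCP orientation; "force": force on the tool from outside, world axes, zero at the start; "torque": the same for the moment, N m; "width": finger opening in mm.
Only numpy, scipy, OpenCV 4.12 (cv2) and the standard library are available. Lean on these libraries where they do the work, as an engineer would, in place of code of your own. Each camera call takes 0.05 s, during which the arm holds its last target. There are 200 camera calls.

TASK

Wind the winged key on top of the bench film coater clockwise, regripping it as needed, until it comes up against its stop and the gate is fully open. Then take the taper gauge by its black handle and slide its blade, flat on the bed, squarely under the gate until it drags snugly, without forcing it. Finish holding the gauge still at that depth so that the gap can be read: do not let go of it.

Things in the scene. Friction and masses are not known exactly. Their poses are not given: they have to be found in the camera images.
- coater: Bench film coater, fixed: grey base 244 x 116 mm (x -155 to +89) with the bed on it. Yoke over the bed: posts at y = +-46 mm (28 mm along x, 76 mm apart inside), bridge 32 mm along x, top 95 mm up. The gauge goes in from the -x end, moving along +x, centred on y = 0, under the gate. Origin: on the worktop straight below the key; z up.
- bed_mid (a point): Point on the top of the steel bed straight below the middle of the gate (coater x = 0, y = 0, 30 mm above the worktop); axes as the coater's.
- gate: Upright steel plate between the posts, x -6 to +6 mm, 73 mm along y, lower edge level; origin is the coater's, not on the plate. The key lifts it 1.2 mm a rad. Fully wound, the gap to the bed is 4.3 to 5.9 mm, different each time: that is what is gauged. A thicker piece pushed under it lifts it on its springs: 2.5 N at first, 12 N more a mm. Friction on gate and bed is about 0.6 each.
- key (a joint): Angle of the winged key, rad: 0 unwound, grows clockwise seen from above, stop at 3.4 (gate fully open). Starts at 0 to 0.6. Sprung: it resists more the further it is wound (0.10 to 0.15 N m), but a brake holds it where it is left.
- key_grip (a point): Middle of the winged key, on its upright axis, 121 mm above the worktop, the height to grip. The wing is a steel bar 42 mm long along this point's x, 9 mm thick along its y, 102 to 128 mm above the worktop (bridge top 95 mm, round collar 24 mm across to 98 mm). The point turns with the key; with the key at 0 its x lies along the coater's x.
- gauge: Taper gauge, loose on the worktop, about 120 g. Origin: underside, middle of handle; x to the blade's tip, z up. Handle: upright black block 50 (x) x 18 (y) x 34 mm high, taken across its 18 mm. Blade: steel wedge 22 mm wide, underside flat and level with the handle's, tip at x = +165 mm, 2.5 mm thick there and 0.05 mm more each mm back. It meets the gate with 36 to 68 mm past its near face.
- gauge_grip (a point): Point to grip on the gauge: middle of the handle, 24 mm above its underside; axes as the gauge's.
- gauge_tip (a point): Tip of the gauge's blade, on its underside; axes as the gauge's.
- white_jar: White screw-lid jar, 70 mm across, 75 mm high, standing behind the coater; leave it alone. Origin: centre of the underside.
- timer: Small white bench timer with a dark dial, 62 x 68 x 46 mm, left of the coater; leave it alone. Origin: centre of the underside.
- bottle_safra: Dropper bottle, 34 mm across, 107 mm high, the nearest of the group of four on the worktop; leave it alone. Origin: centre of the underside.
- bed: The coater's polished steel bed, fixed, flat, 236 mm along x (from -151 to +85 mm), 72 mm along y, its top 30 mm above the worktop. Origin and axes are the coater's.

How it is judged:
By the outcome, as a careful person would: the job done as asked, in the order asked, and still so for the second after the job is handed in, while the arm keeps its last pose, push and grip.
It also fails if it takes over 66 s, if anything falls off the work surface, if the arm or the gripper's body presses on something with over 40 N, if the wrist force passes 120 N, or if a joint passes its speed limit or range.

## Working session

There is one attempt and no reset: what is moved stays moved. The work goes in short steps, Python scripts to look and compute and a shell command to move; the robot and the scene stay as the last step left them, time stands still between calls to the robot, and variables do not carry over. Pictures are saved under pics/ and viewed, about 8 in all and at most 12, crops included, and the job is handed in when it is done.

```bash
ls; mkdir -p pics; python3 - <<'E'
from cell import ctrl
import cv2
s=ctrl.read_state(); print(s)
for n in("side","top"):
    cv2.imwrite(f"pics/{n}0.png",ctrl.get_image(n)); c=ctrl.get_calibration(n); print(n,c)
E
```

```text
pics
{'clock': 0.0, 'qpos': array([ 1.12023763,  0.62934794,  0.03845057,  1.51838241, -0.0269921 ,
        0.99628181, -0.01997907]), 'qd': array([-5.93893099e-04,  3.31751283e-05, -1.06159980e-03, -6.83228458e-04,
       -7.09346616e-04,  5.75127573e-05,  1.17107788e-03]), 'tau': array([ 8.16593056e-04, -5.63396144e+01,  1.22643046e+00, -1.93442738e+01,
        1.09215238e-02,  1.04006269e-02, -6.60388693e-06]), 'eef_pos': array([ 243.73064961, -601.83777886,  201.58351094]), 'tool_rot': array([-3.13969179e+00,  3.70818053e-05,  3.84776653e-01]), 'force': array([-0.44722367,  0.04499734, -0.35619424]), 'torque': array([-0.01114138,  0.0232556 , -0.03492827]), 'width': 85.30914970035361}
side {'fx': 461.8684996906596, 'fy': 461.8684996906596, 'cx': 324.44605624023717, 'cy': 246.57954557576878, 'R': array([[ 0.9288468 , -0.36992079,  0.02005593],
       [-0.21810503, -0.58980294, -0.7775363 ],
       [ 0.29945588,  0.7178378 , -0.62851815]]), 't': array([-510.58145125,  286.76380923,  864.01041767])}
top {'fx': 525.5331491609421, 'fy': 525.5331491609421, 'cx': 323.16437553368473, 'cy': 246.5132732756756, 'R': array([[-0.02721152, -0.99961902,  0.0046195 ],
       [-0.99734458,  0.02683674, -0.06770208],
       [ 0.06755232, -0.00644951, -0.99769489]]), 't': array([ 164.72754411,  589.14030056, 1350.41987062])}
```

View pics/side0.png

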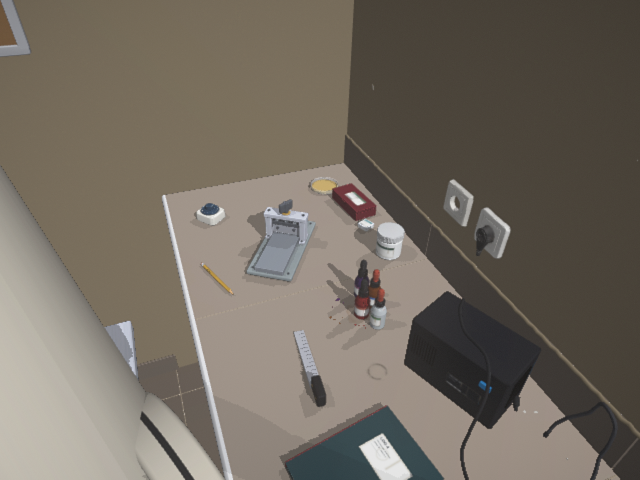

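View pics/top0.png

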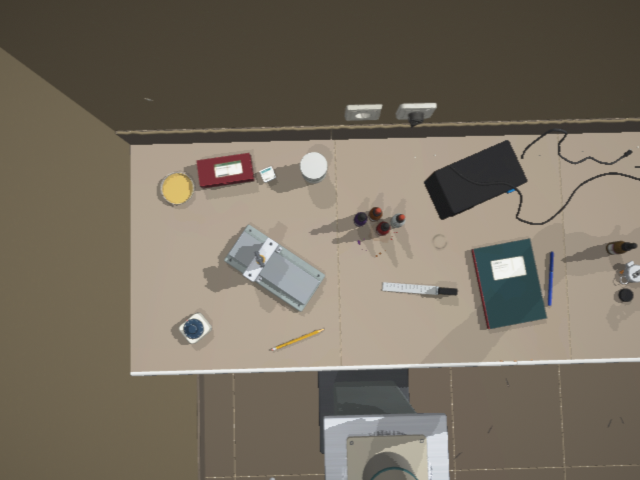

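Side view: the coater is at (285,240), the key at (286,206), and the gauge runs from tip (299,335) to handle (318,390). Top view: coater base corners are near (250,226), (229,258), (303,310) and (325,276), with the key near (262,257). The gauge runs from tip (383,288) to handle (447,292).

```bash
cat > h.py <<'E'
import numpy as np, cv2
from cell import ctrl
def pix(n,X):
    c=ctrl.get_calibration(n); p=c["R"]@np.array(X,float)+c["t"]; return np.array([c["fx"]*p[0]/p[2]+c["cx"],c["fy"]*p[1]/p[2]+c["cy"]])
def ray(n,u,v):
    c=ctrl.get_calibration(n); d=c["R"].T@np.array([(u-c["cx"])/c["fx"],(v-c["cy"])/c["fy"],1]); return -c["R"].T@c["t"],d
def onz(n,u,v,z):
    o,d=ray(n,u,v); return o+d*(z-o[2])/d[2]
def tri(pu,qu):
    (o1,d1),(o2,d2)=ray("top",*pu),ray("side",*qu)
    A=np.c_[d1,-d2]; s=np.linalg.lstsq(A,o2-o1,rcond=None)[0]
    a,b=o1+s[0]*d1,o2+s[1]*d2; return (a+b)/2,np.linalg.norm(a-b)
E
python3 - <<'E'
from h import *
t=cv2.imread("pics/top0.png"); s=cv2.imread("pics/side0.png")
def crop(im,x,y,w,h,W,H): return cv2.resize(im[y:y+h,x:x+w],(W,H),interpolation=cv2.INTER_CUBIC)
a=crop(t,220,215,110,100,440,400); b=crop(s,240,190,90,100,360,400); c=crop(t,375,270,100,25,800,200)
cv2.imwrite("pics/c1.png",np.vstack([np.hstack([a,b]),c]))
for p in [(250,226),(229,258),(303,310),(325,276)]: print(onz("top",*p,20).round())
print("key",onz("top",262,257,128).round(), tri((262,257),(286,206)))
# black handle in top
g=t[270:310,375:475].astype(int)
m=((g.max(2)<60)).astype(np.uint8)
cs=max(cv2.findContours(m,0,2)[0],key=cv2.contourArea); r=cv2.minAreaRect(cs); print(r, cv2.boundingRect(cs))
E
```

```text
[652. 338.  20.]
[570. 394.  20.]
[430. 205.  20.]
[517. 146.  20.]
key [565. 297. 128.] (array([563.238773  , 298.38635435, 117.19758884]), np.float64(4.413697769078944))
((72.0, 21.0), (6.0, 18.0), 90.0) (63, 18, 19, 7)
```

View pics/c1.png

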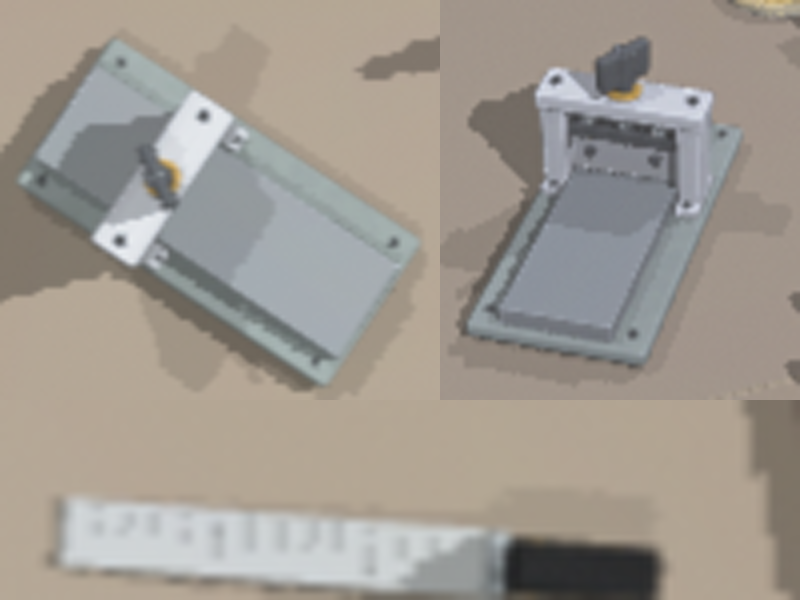

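The crop shows the coater yoke and the wing clearly, with the wing turned from the coater x axis. Wing ends are at crop (142,145) and (173,207), bridge corners at (195,90), (235,117), (135,266) and (92,238). The gauge tip edge is at (62,532) and the handle spans x 507–658 at y≈567.

```bash
python3 - <<'E'
from h import *
T=lambda x,y:(220+x/4-.4,215+y/4-.4)
G=lambda x,y:(375+x/8-.4,270+(y-400)/8-.4)
S=lambda x,y:(240+(x-440)/4-.4,190+y/4-.4)
base=np.array([onz("top",*T(*p),18)for p in[(112,38),(20,182),(325,385),(420,240)]]); print(base.round(),base.mean(0))
e=base[0]-base[3]; f=base[1]-base[2]; print("len",np.linalg.norm(e),np.linalg.norm(f),np.linalg.norm(base[0]-base[1]),"yaw",np.arctan2(*(e+f)[1::-1]))
yaw=np.arctan2(*(e+f)[1::-1])
print("origin from base",base.mean(0)+33*np.array([np.cos(yaw),np.sin(yaw),0]))
br=np.array([onz("top",*T(*p),95)for p in[(195,90),(235,117),(135,266),(92,238)]]); print("bridge",br.round(),br.mean(0))
d=br[0]+br[1]-br[2]-br[3]; print("bridge yaw",np.arctan2(d[1],d[0])+np.pi/2, np.linalg.norm(d)/2)
w=np.array([onz("top",*T(*p),128)for p in[(142,145),(173,207)]]); d=w[0]-w[1];print("wing",w.round(),w.mean(0),np.linalg.norm(d),np.arctan2(d[1],d[0]))
print("wing tri",tri(T(157,174),S(623,50)))
tip=onz("top",*G(62,532),2); h=onz("top",*G(582,565),34); h0=onz("top",*G(582,565),0)
print("tip",tip,"handle",h,np.linalg.norm((tip-h)[:2]),"yaw",np.arctan2(*(tip-h)[1::-1]))
print("side handle reproj",pix("side",[*h[:2],34]),"tip",pix("side",[*tip[:2],0]))
E
```

```text
[[658. 345.  18.]
 [565. 406.  18.]
 [428. 211.  18.]
 [520. 147.  18.]] [542.73293917 277.20816094  18.        ]
len 240.74502907969148 238.3055437493114 111.1312159073435 yaw 0.9617205544648104
origin from base [561.61255842 304.27400615  18.        ]
bridge [[615. 284.  95.]
 [598. 259.  95.]
 [508. 323.  95.]
 [526. 349.  95.]] [561.68233684 303.53821003  95.        ]
bridge yaw 0.9501510698393784 110.15088945456762
wing [[580. 313. 128.]
 [542. 295. 128.]] [561.19042397 303.90783142 128.        ] 41.6591421007766 0.44255177361614145
wing tri (array([562.02581776, 304.62943121, 125.30177799]), np.float64(1.0087702542648833))
tip [486.13881005  -4.05448068   2.        ] handle [ 471.37259999 -166.87843317   34.        ] 163.49214190436223 yaw 1.4803555310594183
side handle reproj [318.92140025 383.39895405] tip [298.04956361 330.59859797]
```

```bash
python3 -m pendant '[[0.25,0.3,0.05,0,0,0,1],[0.25,0.3,0.05,0,0,0,1],[0.25,0.3,0.05,0,0,0,1],[0.25,0.3,0.05,0,0,0,1],[0.25,0.3,0.05,0,0,0,1],[0.25,0.3,0.05,0,0,0,1],[0.25,0.3,0.05,0,0,0,1],[0.25,0.3,0.05,0,0,0,1]]'
python3 -c "
from cell import ctrl
s=ctrl.read_state();print(s['qpos'].round(2),s['eef_pos'],s['tool_rot'])"
```

```text
clock: 0.9
eef_pos: [495.5, -299.7, 252.6]
tool_rot: [-3.141, -0.0, 0.386]
force: [-0.3, -0.2, 0.1]
width: 85.2
[ 0.48  0.47  0.02  1.66 -0.01  1.01 -0.68] [ 495.46251788 -299.74960785  252.59603415] [-3.14091084e+00 -3.80335944e-04  3.86368481e-01]
```

```bash
python3 -m pendant '[[0.05,0.3,0,0,0,1.07,1],[0.05,0.3,0,0,0,1.07,1],[0.05,0.3,0,0,0,1.07,1],[0.05,0.3,0,0,0,1.07,1],[0.05,0.3,0,0,0,1.07,1],[0.05,0.3,0,0,0,1.07,1],[0.05,0.3,0,0,0,1.07,1],[0.05,0.3,0,0,0,1.07,1]]'
python3 -m pendant '[[0.017,0.304,0,0,0,1.07,0.2],[0.017,0.304,0,0,0,1.07,0.2],[0.017,0.304,0,0,0,1.07,0.2],[0.017,0.304,0,0,0,1.07,0.2],[0.017,0.304,0,0,0,1.07,0.2],[0.017,0.304,0,0,0,1.07,0.2],[0.017,0.304,0,0,0,1.07,0.2],[0.017,0.304,0,0,0,1.07,0.2]]'
python3 -m pendant '[[0,0,-0.08,0,0,1.055,0.2],[0,0,-0.08,0,0,1.055,0.2],[0,0,-0.08,0,0,1.055,0.2],[0,0,-0.08,0,0,1.055,0.2],[0,0,-0.08,0,0,1.055,0.2],[0,0,-0.08,0,0,1.055,0.2],[0,0,-0.08,0,0,1.055,0.2],[0,0,-0.08,0,0,1.055,0.2]]'
python3 -c "
from cell import ctrl
s=ctrl.read_state();print(s['qpos'].round(2),s['eef_pos'],s['tool_rot'])"
```

```text
clock: 1.7
eef_pos: [543.8, -0.2, 252.2]
tool_rot: [-3.141, -0.001, 1.46]
force: [-0.2, -0.7, -0.0]
width: 85.3
clock: 2.5
eef_pos: [561.0, 301.5, 251.5]
tool_rot: [-3.14, -0.001, 2.524]
force: [0.6, -0.3, -0.3]
width: 51.0
clock: 3.3
eef_pos: [562.3, 297.5, 171.7]
tool_rot: [-3.139, -0.002, -2.711]
force: [-0.1, -0.7, 0.2]
width: 50.9
[-0.07  0.76 -0.82  1.57  0.61  1.08  0.95] [562.25582282 297.52023832 171.66176896] [-3.13914062e+00 -1.75848299e-03 -2.71114327e+00]
```

```bash
python3 -m pendant '[[0,0.006,-0.03,0,0,0.01,0.2],[0,0.006,-0.03,0,0,0.01,0.2],[0,0.006,-0.03,0,0,0.01,0.2],[0,0.006,-0.03,0,0,0.01,0.2]]'
python3 - <<'E'
from h import *
t=ctrl.get_image("top"); s=ctrl.get_image("side"); st=ctrl.read_state(); print(st['eef_pos'],st['tool_rot'],st['qpos'].round(2))
c=lambda im,x,y:cv2.resize(im[y:y+100,x:x+100],(400,400),interpolation=cv2.INTER_CUBIC)
cv2.imwrite("pics/k1.png",np.hstack([c(t,215,205),c(s,235,150)]))
E
```

```text
clock: 3.7
eef_pos: [561.7, 307.1, 143.5]
tool_rot: [-3.141, 0.001, -2.696]
force: [0.2, 0.6, 0.1]
width: 51.3
[561.64946066 307.52454167 143.67670179] [-3.14136713e+00  1.57501238e-03 -2.69519764e+00] [-0.1   0.8  -0.8   1.59  0.65  1.03  0.93]
```

View pics/k1.png

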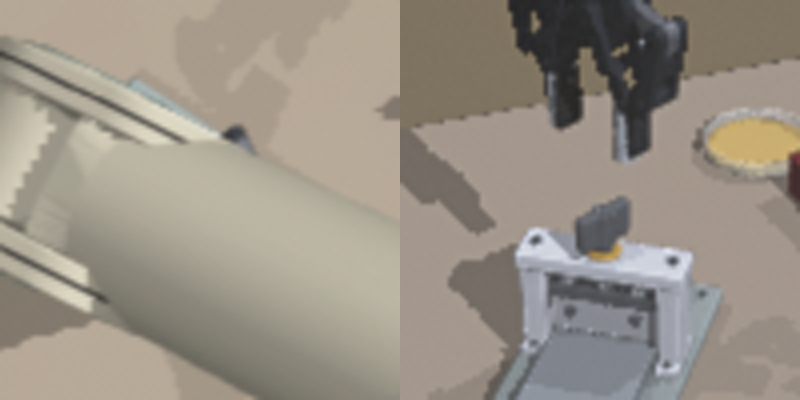

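The fingers straddle the wing's axis above it: tips at crop (565,125) and (630,160), wing at (603,225). I'll descend with a 3.5 mm correction in y.

```bash
python3 -m pendant '[[0,-0.0035,-0.02,0,0,-0.01,0.2],[0,-0.0035,-0.041,0,0,-0.01,0.2],[0,-0.0035,-0.041,0,0,-0.01,0.2],[0,-0.0035,-0.041,0,0,-0.01,0.2],[0,-0.0035,-0.041,0,0,-0.01,-1],[0,-0.0035,-0.041,0,0,-0.01,-1],[0,-0.0035,-0.041,0,0,-0.01,-1],[0,-0.0035,-0.041,0,0,-0.01,-1]]'
python3 -m pendant '[[0,0,0,0,0,0,-1],[0,0,0,0,0,0,-1]]'
python3 -c "
from cell import ctrl
s=ctrl.read_state();print(s['qpos'].round(2),s['torque'])"
```

```text
clock: 4.6
eef_pos: [561.2, 304.2, 102.0]
tool_rot: [3.142, 0.001, -2.704]
force: [-0.4, -0.0, 0.0]
width: 0.0
clock: 4.8
eef_pos: [561.1, 304.0, 101.5]
tool_rot: [3.142, -0.0, -2.704]
force: [-0.4, 0.6, -0.2]
width: 0.1
[-0.11  0.84 -0.77  1.63  0.69  0.96  0.89] [-0.05180259  0.00399369 -0.00113573]
```

The fingers closed fully, so the grip missed. I'll take a look.

```bash
python3 - <<'E'
from h import *
s=ctrl.get_image("side"); st=ctrl.read_state(); print(st['eef_pos'])
cv2.imwrite("pics/k2.png",cv2.resize(s[150:260,230:340],(550,550),interpolation=cv2.INTER_CUBIC))
for z in (95,102,128): print(z,pix("side",[562,304,z]),pix("side",[st['eef_pos'][0],st['eef_pos'][1],z]))
print(pix("side",st['eef_pos']))
E
```

```text
[560.98494531 304.02543109 101.51112287]
95 [286.00149529 212.06899136] [285.62284739 212.14077833]
102 [285.91358421 209.8221701 ] [285.53351065 209.89368214]
128 [285.58126923 201.32890232] [285.19580504 201.39933896]
[285.53977141 210.05115973]
```

View pics/k2.png

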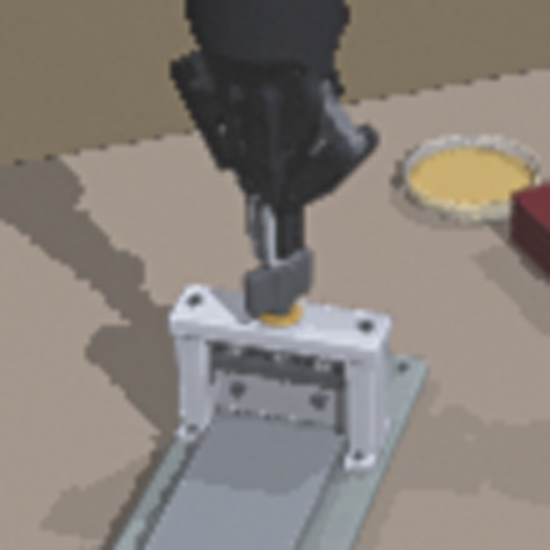

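```bash
python3 - <<'E'
from h import *
s=ctrl.get_image("side");t=ctrl.get_image("top")
a=cv2.resize(s[180:220,268:308],(400,400),interpolation=cv2.INTER_CUBIC)
b=cv2.resize(t[210:310,210:310],(400,400),interpolation=cv2.INTER_CUBIC)
a=np.clip(a.astype(float)*1.8,0,255).astype(np.uint8)
cv2.imwrite("pics/k3.png",np.hstack([a,b]))
E
```

```text
(no output)
```

View pics/k3.png

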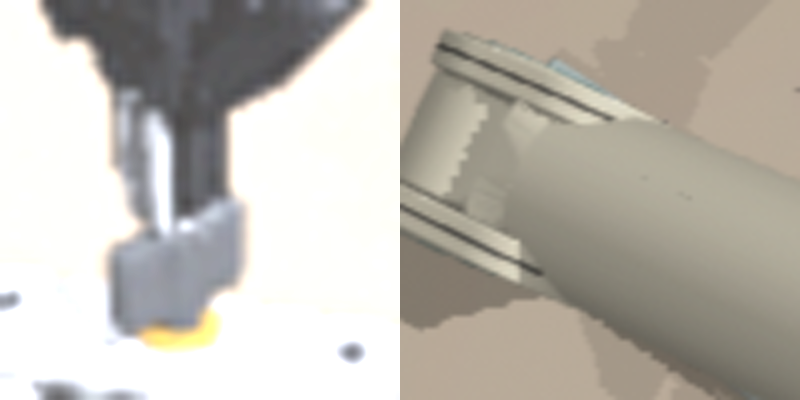

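The closed fingers end exactly at the wing's top edge (crop (165,230)), so they are either just above the wing or behind it, not on it. A 2 mm touch test will tell which.

```bash
python3 -m pendant '[[0,0,-0.001,0,0,0,-1],[0,0,-0.002,0,0,0,-1],[0,0,-0.002,0,0,0,-1]]'
python3 -c "
from h import *
s=ctrl.get_image('side')
c=s[180:220,268:308]
print(ctrl.read_state()['force'])
print(c[:34,16:18].sum(2)//3)
print(c[:34,20:22].sum(2).T//3)
print(pix('side',[562,304,128]),pix('side',[572,325,101.5]))
"
```

```text
clock: 5.25
eef_pos: [561.0, 304.0, 99.4]
tool_rot: [3.142, -0.0, -2.703]
force: [-0.7, -0.1, 0.5]
width: -0.4
[-0.525217   -1.11748298  0.4850755 ]
[[ 57  55]
 [ 57  54]
 [ 56  57]
 [ 57  59]
 [ 56  58]
 [ 52  56]
 [ 49  56]
 [ 50  54]
 [ 49  54]
 [ 51  55]
 [ 48  54]
 [ 51  47]
 [ 75  48]
 [ 95  48]
 [151  66]
 [158  69]
 [158  69]
 [158  72]
 [159  81]
 [158  72]
 [157  70]
 [156  74]
 [159  98]
 [159 152]
 [117 105]
 [ 90  85]
 [ 86  83]
 [ 85  84]
 [ 87  84]
 [ 88  84]
 [ 88  86]
 [ 83  84]
 [ 74  79]
 [118 112]]
[[ 55  56  49  45  47  45  49  48  49  51  55  49  49  55  59  59  59  58
   55  59  58  78 116 105  90  87  88  87  86  88  99 114 122 136]
 [ 46  46  44  46  46  47  49  50  49  49  50  49  50  52  58  57  58  56
   49  55  60  90  97  92  89  88  88  87  84 113 155 147 145 153]]
[285.58126923 201.32890232] [287.0804379  204.94774871]
```

```bash
python3 -m pendant '[[0,0,0.04,0,0,0,-1],[0,0,0.08,0.07,-0.13,0,-1],[0,0,0.1,0.28,-0.53,0,-1],[0,0,0.1,0.28,-0.53,0,-1],[0,0,0.1,0.28,-0.53,0,-1],[0,0,0.1,0.28,-0.53,0,-1],[0,0,0.1,0.28,-0.53,0,-1],[0,0,0.1,0.28,-0.53,0,-1]]'
python3 - <<'E'
from h import *
s=ctrl.get_image("side");t=ctrl.get_image("top");st=ctrl.read_state(); e=st['eef_pos']; print(e,st['tool_rot'],st['qpos'].round(2))
ps,pt=pix("side",e),pix("top",e); print(ps,pt)
def crop(im,p,k=8,h=25):
    x,y=(p-h).astype(int); print("crop origin",x,y); return cv2.resize(im[y:y+2*h,x:x+2*h],(400,400),interpolation=cv2.INTER_CUBIC)
a=np.hstack([crop(s,ps),crop(t,pt)]); cv2.imwrite("pics/k4.png",np.clip(a*1.4,0,255).astype(np.uint8))
E
```

```text
clock: 6.1
eef_pos: [560.4, 304.4, 199.9]
tool_rot: [3.109, 0.6, -2.712]
force: [0.1, -0.3, 0.2]
width: 0.2
[558.88988305 303.67622759 198.54039568] [ 3.10945715  0.59614451 -2.71044702] [-0.15  0.48 -0.58  2.18  1.8   0.32 -0.29]
[283.45260865 177.32893088] [255.43476347 258.20931749]
crop origin 258 152
crop origin 230 233
```

View pics/k4.png

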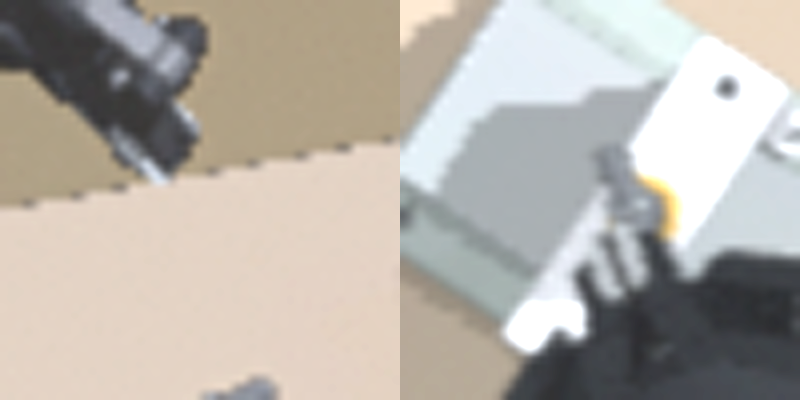

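Side: tips are at crop (172,170), where (203,203) was predicted. Top: tip centre is at crop (618,232), where (603,202) was predicted. So there is a real offset; I'll triangulate it.

```bash
python3 - <<'E'
from h import *
e=np.array([559.5,304,199.2])
for ps,pt in [((172,170),(618,232)),((165,178),(618,228)),((180,160),(618,238))]:
    P,g=tri((230+(pt[0]-400)/8-.4,233+pt[1]/8-.4),(258+ps[0]/8-.4,152+ps[1]/8-.4)); print(P.round(1),round(g,1),(P-e).round(1))
R=cv2.Rodrigues(np.array([.28,-.53,0]))[0]; print("tool z",R@[0,0,-1])
E
```

```text
[548.8 299.  215.5] 3.3 [-10.7  -5.   16.3]
[548.5 299.8 212.5] 6.6 [-11.   -4.2  13.3]
[549.  298.  219.3] 0.9 [-10.5  -6.   20.1]
tool z [ 0.49882716  0.26353133 -0.82566501]
```

The offset is about 22+ mm straight back along the tool axis, while the horizontal position agrees. So the real fingertips sit higher than the reported TCP. I'll touch off on the wing top, known to be at z=128, to calibrate the height.

```bash
python3 -m pendant '[[0.001,0,-0.09,-0.28,0.53,0,-1],[0.001,0,-0.09,-0.28,0.53,0,-1],[0.001,0,-0.09,-0.28,0.53,0,-1],[0.001,0,-0.09,-0.28,0.53,0,-1],[0.001,0,-0.09,-0.28,0.53,0,-1],[0.001,0,-0.09,-0.28,0.53,0,-1],[0.001,0,-0.099,-0.28,0.53,0,-1],[0.001,0,-0.1,-0.28,0.53,0,-1]]'
python3 -m pendant '[[0,0,0,0,0,0,-1],[0,0,-0.001,0,0,0,-1],[0,0,-0.0015,0,0,0,-1]]'
python3 -m pendant '[[0,0,-0.001,0,0,0,-1],[0,0,-0.0015,0,0,0,-1]]'
```

```text
clock: 7.0
eef_pos: [564.1, 305.7, 99.3]
tool_rot: [3.138, 0.004, -2.705]
force: [4.8, 0.8, 6.6]
width: 0.5
clock: 7.3
eef_pos: [561.4, 304.4, 99.3]
tool_rot: [-3.142, 0.001, -2.702]
force: [-0.8, -1.2, 9.5]
width: -0.2
clock: 7.5
eef_pos: [561.5, 304.5, 99.2]
tool_rot: [-3.141, 0.002, -2.702]
force: [-1.5, -2.2, 17.6]
width: 0.2
```

Contact is at reported 99.3, so the true tip height is reported + 28.7 mm. The grip therefore needs reported z ≈ 74.5.

```bash
python3 -m pendant '[[0,0,0.015,0,0,0,0.2],[0,0,0.023,0,0,0,0.2],[0,0,0.023,0,0,0,0.2],[0,0,0.023,0,0,0,0.2],[0,0,0.023,0,0,0,0.2],[0,0,0.023,0,0,0,0.2]]'
python3 -m pendant '[[0,0,-0.015,0,0,0,0.2],[0,0,-0.03,0,0,0,0.2],[0,0,-0.036,0,0,0,0.2],[0,0,-0.036,0,0,0,0.2]]'
```

```text
clock: 8.1
eef_pos: [561.6, 303.7, 118.8]
tool_rot: [-3.141, -0.001, -2.703]
force: [0.8, 0.6, -0.4]
width: 51.1
clock: 8.5
eef_pos: [560.9, 303.2, 81.4]
tool_rot: [-3.141, -0.003, -2.703]
force: [-0.1, -0.5, 0.3]
width: 51.5
```

```bash
python3 -m pendant '[[0.0005,0.0005,-0.004,0,0,0,0.2],[0.0005,0.0005,-0.007,0,0,0,0.2],[0.0005,0.0005,-0.007,0,0,0,-1],[0.0005,0.0005,-0.007,0,0,0,-1],[0.0005,0.0005,-0.007,0,0,0,-1],[0.0005,0.0005,-0.007,0,0,0,-1],[0.0005,0.0005,-0.007,0,0,0,-1],[0.0005,0.0005,-0.007,0,0,0,-1]]'
```

```text
clock: 9.3
eef_pos: [562.6, 304.8, 77.0]
tool_rot: [3.141, 0.001, -2.703]
force: [-0.4, -0.0, 4.1]
width: 7.8
```

Gripped (width 7.8). Now I'll wind clockwise.

```bash
python3 -m pendant '[[0,0,0,0,0,-0.12,-1],[0,0,0,0,0,-0.25,-1],[0,0,0,0,0,-0.37,-1],[0,0,0,0,0,-0.5,-1],[0,0,0,0,0,-0.62,-1],[0,0,0,0,0,-0.75,-1],[0,0,0,0,0,-0.87,-1],[0,0,0,0,0,-1.0,-1]]'
python3 -c "
from cell import ctrl
s=ctrl.read_state();print(s['qpos'].round(2),s['torque'])"
```

```text
clock: 10.1
eef_pos: [562.6, 303.4, 77.0]
tool_rot: [-3.14, 0.001, 2.574]
force: [-0.8, -1.5, 4.9]
width: 7.5
[-0.25  0.81 -0.49  1.65  0.49  0.82  0.05] [-0.55112931  0.40301615  0.20007082]
```

```bash
python3 -m pendant '[[0,0,0,0,0,-0.12,-1],[0,0,0,0,0,-0.25,-1],[0,0,0,0,0,-0.37,-1],[0,0,0,0,0,-0.5,-1],[0,0,0,0,0,-0.62,-1],[0,0,0,0,0,-0.75,-1],[0,0,0,0,0,-0.87,-1],[0,0,0,0,0,-1.0,-1]]'
python3 -c "
from cell import ctrl
s=ctrl.read_state();print(s['qpos'].round(2),s['torque'])"
```

```text
clock: 10.9
eef_pos: [561.3, 302.7, 77.0]
tool_rot: [-3.139, 0.003, 1.575]
force: [-4.5, -3.1, 8.0]
width: 7.8
[-0.41  0.77 -0.22  1.65  0.23  0.75 -0.73] [-0.74400606  0.88441006  0.08824352]
```

```bash
python3 -m pendant '[[0,0,0,0,0,-0.12,-1],[0,0,0,0,0,-0.25,-1],[0,0,0,0,0,-0.37,-1],[0,0,0,0,0,-0.5,-1],[0,0,0,0,0,-0.62,-1],[0,0,0,0,0,-0.74,-1],[0,0,0,0,0,-0.78,-1],[0,0,0,0,0,-0.78,-1]]'
python3 -c "
from cell import ctrl
s=ctrl.read_state();print(s['qpos'].round(2),s['torque'])"
python3 -m pendant '[[0,0,0,0,0,-0.05,-1],[0,0,0,0,0,-0.05,-1]]'
python3 -c "
from cell import ctrl
s=ctrl.read_state();print(s['torque'])"
python3 -m pendant '[[0,0,0,0,0,-0.04,-1],[0,0,0,0,0,-0.04,-1]]'
python3 -c "
from cell import ctrl
s=ctrl.read_state();print(s['torque'])"
```

```text
clock: 11.7
eef_pos: [560.2, 303.2, 76.9]
tool_rot: [-3.141, 0.005, 0.799]
force: [-5.7, -2.9, 8.9]
width: 8.1
[-0.54  0.76 -0.01  1.66  0.01  0.73 -1.32] [-0.67879839  1.15546167  0.01801479]
clock: 11.9
eef_pos: [560.2, 303.2, 76.9]
tool_rot: [-3.141, 0.005, 0.749]
force: [-5.9, -3.1, 8.3]
width: 8.0
[-0.67500457  1.1562144  -0.02368662]
clock: 12.1
eef_pos: [560.2, 303.2, 77.0]
tool_rot: [-3.141, 0.005, 0.709]
force: [-6.4, -3.9, 8.6]
width: 7.5
[-0.65742612  1.15369429 -0.05107773]
```

```bash
for i in 1; do python3 -m pendant '[[0,0,0,0,0,-0.05,-1],[0,0,0,0,0,-0.05,-1]]'; python3 -c "
from cell import ctrl
s=ctrl.read_state();print(s['torque'])"; python3 -m pendant '[[0,0,0,0,0,-0.05,-1],[0,0,0,0,0,-0.05,-1]]'; python3 -c "
from cell import ctrl
s=ctrl.read_state();print(s['torque'])"; python3 -m pendant '[[0,0,0,0,0,-0.05,-1],[0,0,0,0,0,-0.05,-1]]'; python3 -c "
from cell import ctrl
s=ctrl.read_state();print(s['torque'])"; done
```

```text
clock: 12.3
eef_pos: [560.1, 303.2, 76.9]
tool_rot: [3.141, 0.005, 0.664]
force: [-5.7, -3.9, 9.1]
width: 7.7
[-0.67650339  1.16328804  1.22051939]
clock: 12.5
eef_pos: [560.2, 303.2, 77.0]
tool_rot: [3.14, 0.005, 0.616]
force: [-4.9, -4.0, 9.5]
width: 7.3
[-0.82646157  1.14732996  1.8741331 ]
clock: 12.7
eef_pos: [560.2, 303.2, 77.1]
tool_rot: [3.14, 0.005, 0.569]
force: [-5.3, -4.4, 10.4]
width: 7.9
[-0.90111551  1.16675307  2.57018103]
```

Torque jumped to 1.2 and then 2.6 N m at yaw ≈0.70, exactly where the 3.4 rad stop was expected. I'll ease off, release and lift.

```bash
python3 -m pendant '[[0,0,0,0,0,0.1,-1],[0.001,0.0005,0,0,0,0.1,-1],[0.001,0.0005,0,0,0,0.1,0.2],[0.001,0.0005,0,0,0,0.1,0.2],[0.001,0.0005,0,0,0,0.1,0.2],[0.001,0.0005,0,0,0,0.1,0.2],[0.001,0.0005,0.03,0,0,0.1,0.2],[0.001,0.0005,0.07,0,0,0.1,0.2]]'
python3 -c "
from cell import ctrl
s=ctrl.read_state();print(s['qpos'].round(2),s['torque'])"
```

```text
clock: 13.5
eef_pos: [561.9, 304.1, 144.9]
tool_rot: [-3.141, 0.005, 0.66]
force: [1.4, 0.1, 0.1]
width: 51.1
[-0.56  0.68  0.04  1.6  -0.03  0.87 -1.42] [ 0.00949754 -0.01177319 -0.01454464]
```

```bash
python3 -m pendant '[[-0.02,-0.05,0.03,0,0,0.1,0.2],[-0.076,-0.4,0.03,0,0,0.82,0.2],[-0.076,-0.4,0.03,0,0,0.82,0.2],[-0.076,-0.4,0.03,0,0,0.82,0.2],[-0.076,-0.4,0.03,0,0,0.82,0.2],[-0.076,-0.4,0.03,0,0,0.82,0.2],[-0.076,-0.4,0.03,0,0,0.82,0.2],[-0.076,-0.4,0.03,0,0,0.82,0.2]]'
python3 -m pendant '[[-0.0145,-0.05,-0.04,0,0,0,0.2],[-0.0145,-0.071,-0.08,0,0,0,0.2],[-0.0145,-0.071,-0.12,0,0,0,0.2],[-0.0145,-0.071,-0.12,0,0,0,0.2],[-0.0145,-0.071,-0.12,0,0,0,0.2],[-0.0145,-0.071,-0.12,0,0,0,0.2]]'
python3 -c "
from cell import ctrl
s=ctrl.read_state();print(s['qpos'].round(2),s['torque'])"
```

```text
clock: 14.3
eef_pos: [489.6, -82.8, 176.5]
tool_rot: [3.141, -0.0, 1.48]
force: [0.0, -0.6, -0.3]
width: 51.2
clock: 14.9
eef_pos: [477.6, -150.9, 58.6]
tool_rot: [3.137, 0.0, 1.482]
force: [0.7, 0.8, 0.3]
width: 51.4
[ 0.35  0.65 -0.15  2.05  0.2   0.45 -0.04] [-0.03472668 -0.01055886 -0.0176319 ]
```

```bash
python3 -m pendant '[[-0.006,-0.016,0,0,0,0,0.2],[-0.006,-0.016,0,0,0,0,0.2],[-0.006,-0.016,0,0,0,0,0.2]]'
python3 - <<'E'
from h import *
s=ctrl.get_image("side"); st=ctrl.read_state(); print(st['eef_pos'])
p=pix("side",st['eef_pos']+[0,0,28.7]); print(p)
x,y=(p-[35,45]).astype(int); cv2.imwrite("pics/g1.png",cv2.resize(s[y:y+80,x:x+80],(560,560),interpolation=cv2.INTER_CUBIC)); print(x,y)
E
```

```text
clock: 15.2
eef_pos: [471.1, -167.5, 58.4]
tool_rot: [3.137, 0.001, 1.48]
force: [-0.7, 0.7, -0.2]
width: 51.0
[ 470.92276415 -167.09091831   58.02517406]
[319.09845651 366.23245996]
284 321
```

View pics/g1.png

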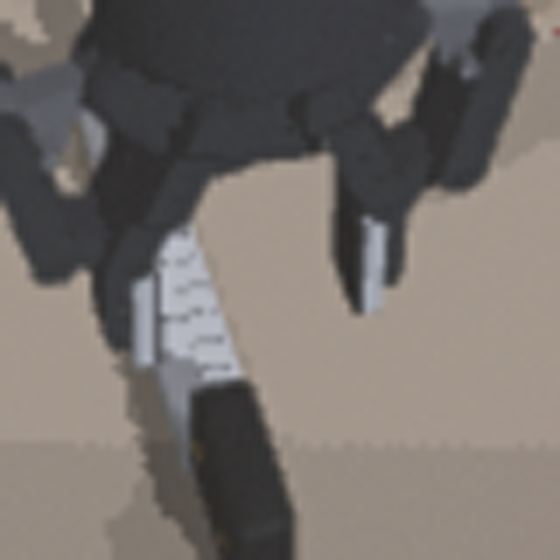

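The fingers straddle the handle line: tips at crop (145,365) and (370,310), handle top centre near (242,461). That matches the predicted relative offset, so I'm descending.

```bash
python3 -m pendant '[[0,-0.001,-0.04,0,0,0,0.2],[0,-0.001,-0.065,0,0,0,0.2],[0,-0.001,-0.065,0,0,0,0.2],[0,-0.001,-0.065,0,0,0,0.2]]'
python3 -m pendant '[[0,0,-0.006,0,0,0,0.2],[0,0,-0.012,0,0,0,0.2],[0,0,-0.014,0,0,0,0.2]]'
```

```text
clock: 15.65
eef_pos: [469.9, -167.9, -8.2]
tool_rot: [3.141, -0.0, 1.481]
force: [-0.2, -0.7, 0.8]
width: 51.1
clock: 15.95
eef_pos: [469.7, -168.8, -22.6]
tool_rot: [3.141, 0.0, 1.48]
force: [0.6, -0.0, -0.3]
width: 51.2
```

```bash
python3 -m pendant '[[0,0,0,0,0,0,-1],[0,0,0,0,0,0,-1],[0,0,0,0,0,0,-1],[0,0,0,0,0,0,-1],[0,0,0,0,0,0,-1]]'
python3 -m pendant '[[0,0,0.01,0,0,0,-1],[0,0,0.03,0,0,0,-1],[0,0,0.06,0,0,0,-1],[0,0,0.06,0,0,0,-1],[0,0,0.06,0,0,0,-1]]'
```

```text
clock: 16.45
eef_pos: [469.7, -168.9, -22.4]
tool_rot: [3.141, 0.0, 1.48]
force: [0.2, 0.5, 5.6]
width: 17.2
clock: 16.95
eef_pos: [469.6, -169.0, 38.0]
tool_rot: [3.14, 0.0, 1.48]
force: [-0.0, 0.5, -1.5]
width: 17.1
```

Gauge held (width 17.1, weight 1.5 N). Its underside is at reported z + 22.4. I'll carry it to the coater entrance and align it to yaw 0.957.

```bash
python3 -m pendant '[[-0.004,0.025,0.005,0,0,0,-1],[-0.046,0.277,0.005,0,0,-0.523,-1],[-0.046,0.277,0.005,0,0,-0.523,-1],[-0.046,0.277,0.005,0,0,-0.523,-1],[-0.046,0.277,0.005,0,0,-0.523,-1],[-0.046,0.277,0.005,0,0,-0.523,-1],[-0.046,0.277,0.005,0,0,-0.523,-1],[-0.046,0.277,0.005,0,0,-0.523,-1]]'
python3 -m pendant '[[0,0,0,0,0,0,-1],[0,0,0,0,0,0,-1]]'
python3 - <<'E'
from h import *
s=ctrl.get_image("side");t=ctrl.get_image("top"); st=ctrl.read_state(); print(st['eef_pos'],st['tool_rot'],st['qpos'].round(2))
a=cv2.resize(s[190:300,230:340],(400,400),interpolation=cv2.INTER_CUBIC)
b=cv2.resize(t[225:325,240:340],(400,400),interpolation=cv2.INTER_CUBIC)
cv2.imwrite("pics/i1.png",np.hstack([a,b]))
E
```

```text
clock: 17.75
eef_pos: [422.1, 110.2, 41.5]
tool_rot: [-3.14, 0.001, 0.962]
force: [0.3, -0.4, -1.7]
width: 17.0
clock: 17.95
eef_pos: [423.5, 106.0, 42.0]
tool_rot: [3.141, 0.001, 0.953]
force: [-0.8, 0.2, -1.0]
width: 16.8
[423.64086071 106.30703731  42.18103798] [3.14135711e+00 6.96360538e-04 9.53217082e-01] [-0.35  0.63  0.06  2.23 -0.13  0.28 -0.8 ]
```

View pics/i1.png

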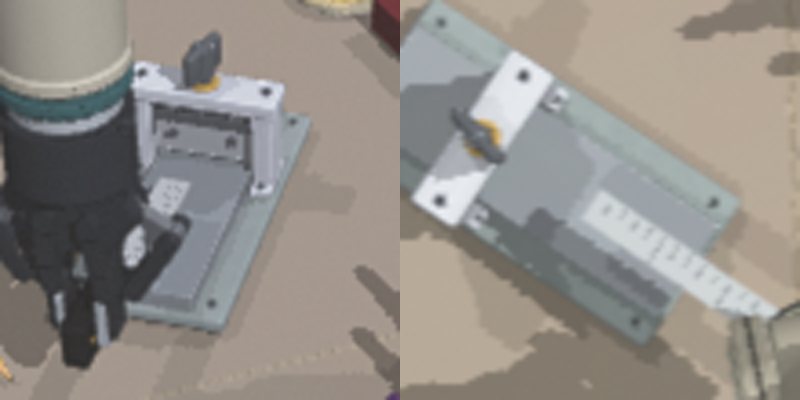

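The blade lies over the bed heading for the gate: top crop tip mid (591,203), edges running to (775,308) and (718,308). The wing has turned to its stop angle. Now its pose in coater axes:

```bash
cat >> h.py <<'E'
O=np.array([561.6,304,0]); Y=.957
Rc=np.array([[np.cos(Y),np.sin(Y),0],[-np.sin(Y),np.cos(Y),0],[0,0,1]])
def co(P): return Rc@(np.array(P)-O)
E
python3 - <<'E'
from h import *
T=lambda x,y:(240+(x-400)/4-.4,225+y/4-.4)
S=lambda x,y:(230+x*.275-.4,190+y*.275-.4)
tip=onz("top",*T(591,203),67)
print("tip",co(tip),"tri",[ (co(tri(T(*a),S(*b))[0]).round(1)) for a,b in [((591,203),(176,180)),((600,190),(188,182)),((583,215),(164,178))]])
for a,b in [((600,190),(775,308)),((583,215),(718,308))]:
    d=onz("top",*T(*b),70)-onz("top",*T(*a),67); print("yaw",np.arctan2(-d[1],-d[0]), co(onz("top",*T(*a),67)).round(1),co(onz("top",*T(*b),70)).round(1))
print("tcp",co([423.5,106.2,0]))
w=[onz("top",*T(*p),128) for p in((455,112),(500,160))]; d=w[0]-w[1]; print("wing yaw",np.arctan2(d[1],d[0]),np.mean(w,0))
E
```

```text
tip [-75.57724307  -2.5717457   67.        ] tri [array([-75.5,  -2.2,  64.2]), array([-75.9, -11.5,  64.7]), array([-75.5,   6.7,  64.1])]
yaw 0.9524523273129674 [-75.7 -12.5  67. ] [-207.7  -11.9   70. ]
yaw 0.9435648550826132 [-75.6   6.4  67. ] [-178.1    7.8   70. ]
tcp [-241.23718102   -1.03561278    0.        ]
wing yaw 0.7297752104232925 [561.18293714 303.90877052 128.        ]
```

```bash
python3 -m pendant '[[0.016,0.0255,0,0,0,0.006,-1],[0.016,0.0255,0,0,0,0.006,-1],[0.016,0.0255,-0.015,0,0,0.006,-1],[0.016,0.0255,-0.025,0,0,0.006,-1],[0.016,0.0255,-0.031,0,0,0.006,-1],[0.016,0.0255,-0.031,0,0,0.006,-1],[0.016,0.0255,-0.031,0,0,0.006,-1]]'
python3 -c "
from h import *
s=ctrl.read_state();print(s['qpos'].round(2),s['torque'],co(s['eef_pos']))"
```

```text
clock: 18.75
eef_pos: [439.3, 133.4, 11.3]
tool_rot: [-3.141, 0.0, 0.962]
force: [-0.5, -0.5, -0.9]
width: 17.2
[-0.39  0.71  0.06  2.18 -0.15  0.25 -0.82] [-0.04919487 -0.02704604  0.04980103] [-209.8966745     1.65752432   11.27521808]
```

```bash
python3 -m pendant '[[0.0115,0.0164,0,0,0,0,-1],[0.0115,0.0164,-0.001,0,0,0,-1],[0.0115,0.0164,-0.002,0,0,0,-1]]'
python3 -m pendant '[[0,0,-0.001,0,0,0,-1],[0,0,-0.001,0,0,0,-1]]'
python3 -m pendant '[[0,0,-0.001,0,0,0,-1],[0,0,-0.001,0,0,0,-1]]'
python3 -c "
from h import *
s=ctrl.read_state();print(s['qpos'].round(2),s['torque'],co(s['eef_pos']),s['force'])"
```

```text
clock: 19.05
eef_pos: [450.9, 150.2, 9.6]
tool_rot: [3.141, -0.0, 0.964]
force: [-0.3, -0.2, -2.4]
width: 17.1
clock: 19.25
eef_pos: [450.2, 149.4, 8.2]
tool_rot: [-3.141, 0.001, 0.962]
force: [0.1, 0.1, -1.5]
width: 16.8
clock: 19.45
eef_pos: [450.5, 149.6, 7.6]
tool_rot: [-3.141, 0.001, 0.962]
force: [-0.4, -1.8, 2.9]
width: 17.3
[-0.42  0.73  0.06  2.14 -0.16  0.27 -0.83] [-0.09042676  0.17462267  0.06347705] [-190.20804138    1.85456149    7.5503717 ] [-0.36088991 -1.7532977   2.94905552]
```

```bash
python3 -m pendant '[[0.0015,-0.001,0.0005,0,0,-0.002,-1],[0.0045,0.003,0.0005,0,0,-0.002,-1],[0.0085,0.009,0.0005,0,0,-0.002,-1],[0.013,0.0155,0.0005,0,0,-0.002,-1],[0.0175,0.0215,0.0005,0,0,-0.002,-1],[0.0215,0.0275,0.0005,0,0,-0.002,-1],[0.0245,0.0315,0.0005,0,0,-0.002,-1],[0.0245,0.0315,0.0005,0,0,-0.002,-1]]'
python3 -c "
from h import *
s=ctrl.read_state();print(s['qpos'].round(2),co(s['eef_pos']),Rc@s['force'])"
```

```text
clock: 20.25
eef_pos: [476.0, 182.7, 7.8]
tool_rot: [3.141, -0.001, 0.962]
force: [-0.4, 0.4, -1.4]
width: 17.1
[-0.48  0.75  0.08  2.05 -0.17  0.34 -0.87] [-1.48493008e+02  1.09602770e-01  7.75383164e+00] [ 0.09290133  0.50666494 -1.35198072]
```

```bash
cat > f.py <<'E'
from h import *
s=ctrl.read_state();print("coater",co(s['eef_pos']).round(1),"F",(Rc@s['force']).round(1))
E
python3 -m pendant '[[0.002,0.003,-0.0007,0,0,-0.002,-1],[0.004,0.0057,-0.0007,0,0,-0.002,-1],[0.0058,0.0082,-0.0007,0,0,-0.002,-1],[0.0058,0.0082,-0.0007,0,0,-0.002,-1]]' | grep clock; python3 f.py
python3 -m pendant '[[0.0012,0.0016,0,0,0,0,-1],[0.0023,0.0033,0,0,0,0,-1],[0.0023,0.0033,0,0,0,0,-1]]' |grep clock; python3 f.py
python3 -m pendant '[[0.0012,0.0016,0,0,0,0,-1],[0.0023,0.0033,0,0,0,0,-1],[0.0023,0.0033,0,0,0,0,-1]]' |grep clock; python3 f.py
```

```text
clock: 20.65
coater [-142.    -0.2    7.6] F [-4.4  0.8  8.1]
clock: 20.95
coater [-138.4   -0.2    7.6] F [-5.7 -0.2  7.8]
clock: 21.25
coater [-134.2   -0.2    7.6] F [-5.2  0.8  7.8]
```

```bash
python3 -m pendant '[[0.0006,0.0008,0.0004,0,0,0,-1],[0.0012,0.0016,0.0004,0,0,0,-1],[0.0012,0.0016,0.0004,0,0,0,-1]]' | grep clock; python3 f.py
python3 -m pendant '[[0.0006,0.0008,0,0,0,0,-1],[0.0012,0.0016,0,0,0,0,-1],[0.0012,0.0016,0,0,0,0,-1]]' |grep clock; python3 f.py
python3 -m pendant '[[0.0006,0.0008,0,0,0,0,-1],[0.0012,0.0016,0,0,0,0,-1],[0.0012,0.0016,0,0,0,0,-1]]' |grep clock; python3 f.py
```

```text
clock: 21.55
coater [-129.9   -0.2    7.6] F [-1.8  0.6  4.2]
clock: 21.85
coater [-1.29e+02 -1.00e-01  7.60e+00] F [-4.7  0.2  5.8]
clock: 22.15
coater [-1.269e+02 -1.000e-01  7.600e+00] F [-4.6  0.3  5.5]
```

```bash
python3 -m pendant '[[0.0006,0.0008,0.0003,0,0,0,-1],[0.0012,0.0016,0.0003,0,0,0,-1],[0.0012,0.0016,0.0003,0,0,0,-1]]' | grep clock; python3 f.py
python3 -m pendant '[[0.0006,0.0008,0,0,0,0,-1],[0.0012,0.0016,0,0,0,0,-1],[0.0012,0.0016,0,0,0,0,-1]]' |grep clock; python3 f.py
python3 -m pendant '[[0.0006,0.0008,0,0,0,0,-1],[0.0012,0.0016,0,0,0,0,-1],[0.0012,0.0016,0,0,0,0,-1]]' |grep clock; python3 f.py
```

```text
clock: 22.45
coater [-1.227e+02 -1.000e-01  7.600e+00] F [ 1.4 -0.7 -0.5]
clock: 22.75
coater [-121.1   -0.2    7.7] F [ 0.1  0.3 -1.3]
clock: 23.05
coater [-119.3   -0.3    7.8] F [-0.7 -0.  -0.1]
```

```bash
python3 -m pendant '[[0.0006,0.0008,-0.0001,0,0,0,-1],[0.0012,0.0016,-0.0001,0,0,0,-1],[0.0012,0.0016,-0.0001,0,0,0,-1]]' | grep clock; python3 f.py
python3 -m pendant '[[0.0006,0.0008,0,0,0,0,-1],[0.0012,0.0016,0,0,0,0,-1],[0.0012,0.0016,0,0,0,0,-1]]' |grep clock; python3 f.py
python3 -m pendant '[[0.0006,0.0008,0,0,0,0,-1],[0.0012,0.0016,0,0,0,0,-1],[0.0012,0.0016,0,0,0,0,-1]]' |grep clock; python3 f.py
```

```text
clock: 23.35
coater [-117.5   -0.4    7.7] F [-0.3  0.1 -1.3]
clock: 23.65
coater [-116.5   -0.3    7.7] F [-2.7 -0.1  2.3]
clock: 23.95
coater [-115.6   -0.3    7.7] F [-6.6  0.6  4.1]
```

```bash
python3 -m pendant '[[0,0,0.0002,0,0,0,-1],[0,0,0.0002,0,0,0,-1]]' | grep clock; python3 f.py
python3 -m pendant '[[0.0006,0.0008,0,0,0,0,-1],[0.0006,0.0008,0,0,0,0,-1],[0.0006,0.0008,0,0,0,0,-1]]' |grep clock; python3 f.py
python3 - <<'E'
from h import *
s=ctrl.get_image("side");t=ctrl.get_image("top")
a=cv2.resize(s[190:270,260:340],(400,400),interpolation=cv2.INTER_CUBIC)
b=cv2.resize(t[225:305,240:320],(400,400),interpolation=cv2.INTER_CUBIC)
cv2.imwrite("pics/i2.png",np.clip(np.hstack([a,b])*1.3,0,255).astype(np.uint8))
E
```

```text
clock: 24.15
coater [-114.8   -0.4    7.6] F [-5.3  0.6  0.4]
clock: 24.45
coater [-113.8   -0.4    7.7] F [-5.2 -0.1  0.1]
```

View pics/i2.png

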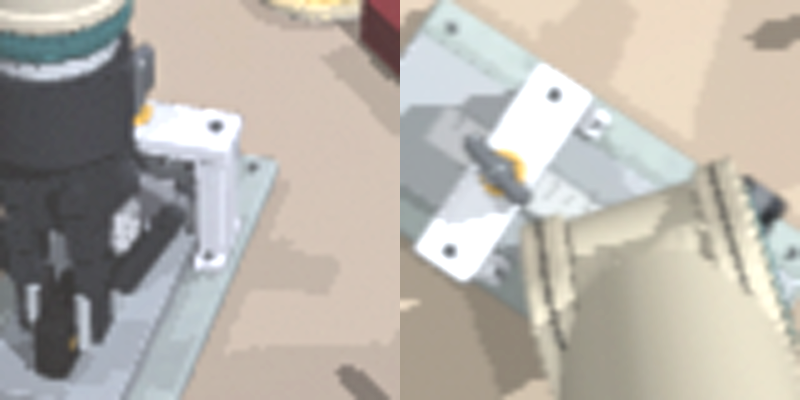

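The blade shows beyond the bridge (top crop (455,130)), square and centred, with the key still at its stop angle. With almost no downward load, the axial drag is a steady ~5 N, so the gate is gripping the wedge. Hold and check it's settled.

```bash
python3 -m pendant '[[0,0,0,0,0,0,-1],[0,0,0,0,0,0,-1],[0,0,0,0,0,0,-1],[0,0,0,0,0,0,-1]]'; python3 f.py; python3 -m pendant '[[0,0,0,0,0,0,-1],[0,0,0,0,0,0,-1],[0,0,0,0,0,0,-1],[0,0,0,0,0,0,-1],[0,0,0,0,0,0,-1],[0,0,0,0,0,0,-1]]'; python3 f.py
```

```text
clock: 24.95
eef_pos: [496.3, 210.8, 7.7]
tool_rot: [-3.141, 0.002, 0.958]
force: [-4.2, -4.1, 1.1]
width: 17.1
coater [-113.8   -0.3    7.7] F [-5.8  1.1  1.1]
clock: 25.55
eef_pos: [496.3, 210.7, 7.7]
tool_rot: [-3.141, 0.002, 0.958]
force: [-2.6, -3.6, 0.7]
width: 17.1
coater [-113.8   -0.4    7.7] F [-4.5  0.1  0.7]
```

```bash
python3 -c "
from cell import ctrl
print(ctrl.finish_job())"
```

```text
the job is handed in; nothing more can be done
None
```

The key is wound to its stop. The gauge is under the gate, still gripped and held against a light drag. I handed the job in at about 25.6 s; no verdict was reported.

- **Key:** I turned it clockwise about 2.9 rad in one grip, with no regrip needed. The wrist torque went from about 0 to 1.2 and then 2.6 N m at the angle expected for the 3.4 rad stop. Later pictures show the wing still there; its angle measured 0.73 rad against about 0.70 expected.
- **Gauge:** I took it by the black handle and slid it flat along the bed, centred to about 0.4 mm and within about 0.005 rad of square. At rest the push along the bed is about 5 N, with about 1 N upward on the tool, so the drag comes from the gate and not the bed. The tip is about 58 mm past the gate's near face, which puts the gap at roughly 5.4 mm. The position did not change over the last second.

**Checks that failed or disagreed:**
- **Missed first grip:** the first grip on the key closed on nothing. The fingertips were about 29 mm behind the reported TCP along the tool axis. I measured that by touching the top of the wing with about 18 N and corrected for it. Triangulating from the cameras gave 22 to 23 mm for the same offset; I used the touch value.
- **Bed load while sliding:** the gauge was pressed on the bed with up to 8 N for a short stretch. I eased that off before it met the gate.
- **Gate contact not seen:** I judged contact from force alone, because the arm hid the gate in both cameras.

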